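# Swap heel formers on the sliding drying bar

### The arm

A 6-joint arm with a two-finger parallel gripper is mounted at the origin on the work surface. World frame = base frame: x ahead of the robot, y to its left, z up, the work surface at z = 0. Lengths are in mm, angles in rad, forces in N, time in s.
With the tool pointing down it reaches from about 325 to 900 mm from the base axis. Payload 6.1 kg.
Tool frame: the origin (TCP) lies midway between the tips of the shut fingers; the grasp point (between the pads) lies 19 mm behind it; z points along the fingers, y is the line along which they close (so a half turn about z gives the same grasp; the last joint's range is limited). The gripper opens to 87 mm and grips with 3 to 60 N. Pads are 19 mm wide; open, the fingers measure 117 mm over their backs; the gripper's body (75 mm by 190 mm) begins 51 mm behind the grasp point.
Start: joints at [1.171, 0.22, 1.526, -0, 1.395, -0.126], TCP at [168.993, 601.712, 222.538] pointing down, gripper open.
Joint ranges: [-2.98, 2.98], [-0.91, 2.08], [0.09, 2.57], [-1.24, 4.39], [0.2, 2.65], [-2.68, 2.68]. Speed limits (rad/s): [2.57, 2.57, 3.01, 3.14, 3.14, 3.14].

### API

Orientations are given as [roll, pitch, yaw] about the fixed x, y, z axes, in that order (R = Rz(yaw) Ry(pitch) Rx(roll)).
In Python, from station import sense, vision, ctrl, nets gives the robot as it stands.
- The arm moves only by the tool drive_tool, never from a script. Its arguments are lists of equal length, an entry for each row: "turn": the turn, a rotation vector about the tool's x, y, z in degrees, a list of three; "linear": the shift along the tool's x, y, z in mm, a list of three; "hand": the closure, from 0 (fully open) to 1 (shut). A call has 1 to 12 rows; each row is the pose to reach, as a shift and turn from the pose commanded when the call began, along the tool's axes at that moment; what a row does not reach only later rows make up. A row lasts 1/10 s, in which the tool goes at most 50 mm and 8.59 degrees, less where a joint would pass 70% of its speed; a pose out of reach is approached as far as the arm can. A call with a gripper value outside its range is refused whole. The fingers move at their own pace and stop on an object; "force" is the grip in N (left out, the last holds). Time passes only in rows, so rows that repeat a pose let the fingers close. It gives the time, the measured TCP pose, the force, the opening and the grip force at its end, in the units of the state.
- sense(): the state, without advancing time (a new reading comes with each control period).
- vision.snapshot(name): name is "scene" or "top" or "wrist"; returns (picture, depth): 384x512x3 uint8, red, green, blue; 384x512 float32, mm along the optical axis (not along the pixel's ray), 0 where there is no reading.
- vision.camera_model(name): a dict with "vfov" (degrees; the focal length in pixels is half the picture's height over the tangent of half this angle, whatever the lens; pixels are square), "cx", "cy" (the principal point, pixels), "R" (3x3) and "t" (3): a world point X has camera coordinates R X + t. Camera axes: x right, y down, z forward; pixel columns grow to the right and rows downward; lengths in mm; the calibration is good to about 2 mm. A picture is of the moment at which its call begins: read the wrist's pose just before it. camera_model takes no time and is no camera call; for the wrist camera it gives the pose at the moment of the call.
- ctrl.job_done(): hands the job in; it is judged then, once.
Trained networks look in the newest picture that a camera, given by its name, has taken for a name from the list of things; names that differ only in an ending like _2 or _b are one class to them, and where a whole thing is asked for, a point or a joint stands for the part that bears it (a point fixed in the world has none). Each returns a list of dicts, best first, with "conf" (0 to 1); they miss things now and then, are a little off and sometimes report something else, mostly with a low value. They report only what shows in the picture. A call takes as long as a camera call. They do not tell look-alikes from the thing itself.
- nets.silhouettes(camera, target): "pixels" (384x512 bool, what is visible of it) and "at" ([column, row] in pixels, amid what is visible of it).
The state is a dict: "t": time; "joints": joint angles; "joint_velocities": joint speeds; "joint_torque": joint torques, N m; "tool_pos": TCP position; "eef_rot": TCP orientation; "wrist_force": force on the tool from outside, world axes, zero at the start; "moment": the same for the moment, N m; "finger_gap": finger opening in mm; "grip_force": force on a finger pad.
Only numpy, scipy, OpenCV 4.12 (cv2) and the standard library are available. Lean on these libraries where they do the work, as an engineer would, in place of code of your own. Each camera call takes 0.05 s, during which the arm holds its last target. There are 200 camera calls.

### The job

Pull the drying bar's carriage fully out, away from the heater, take the dried heel formers off the bar and stand them in the grey tray, and drape every fresh heel former from the bench over the bar, crown up and open side down. With the carriage still fully out and everything in its place, slide it all the way home again so that the fresh formers hang side by side before the heater. Keep off the heater's glass tubes and leave the can, the awl and the wooden last where they are.

Things in the scene. Friction and masses are not known exactly. Their poses are not given: they have to be found in the camera images.
- rack: Fixed grey base of the drying rack, 110 x 560 x 24 mm, on the bench; its long side (own y) is the slide direction, its own x points away from the robot. Origin at bench height on the slide's centre line, 80 mm (along -y) from where bar_mid stands when home. The heater stands on it beyond the home end: three horizontal glass tubes along y, 130 mm beyond the bar's line (+x), at heights 80 to 170 mm, from y -60 to +240 mm, between two 200 mm posts.
- carriage (a joint): Slide of the carriage that bears the bar: 0 = fully home before the heater (stop), 0.16 m = fully out (stop). Grows as the carriage moves along the rack's -y. About 3 N of friction; it stays where it is left.
- bar_mid (a point): Middle of the horizontal steel bar's axis, 160 mm above the bench; bar 20 mm in diameter along own y (the rack's y), 290 mm clear between its two end plates (34 mm wide, tops at 187 mm); moves with the carriage, axes parallel to the rack's.
- tab_grip (a point): Grip point of the black upright handle tab at the carriage's -y end, 200 mm from bar_mid along -y and 215 mm above the bench: 14 mm thick along y, 30 mm wide along x, top at 235 mm (20 mm above this point). 43 mm of free space to the bar's end plate.
- tray: Loose grey open tray, 210 (own x) x 170 (own y) x 35 mm high, wall and floor 5 mm; origin under its centre; 1 kg.
- tray_in (a point): Centre of the tray's inner floor, 5 mm above the bench; axes as the tray's.
- cement_can: Bystander: upright can, 70 mm across, 110 mm tall; origin at its underside.
- awl: Bystander: wooden-handled awl, 150 mm long, lying on the bench.
- last: Bystander: wooden shoe last, about 75 x 210 x 100 mm, on the bench.
- fresh0: Heel former: rigid aluminium arch on two steel foot bars, 80 mm tall, 56 mm deep (own y), 300 g. Flat legs 5 mm thick, 53 mm over their outsides (own x), grip sides 16 to 54 mm above the feet, round crown. Foot bars 16 mm high, 68 mm over outsides, 40 mm clear between. Origin between the feet, z up to the crown. Fresh: starts standing on the bench; may be absent.
- fresh0_crown (a point): Inside of fresh0's crown, 75 mm above its feet on the centre line: where it rests on the bar (10 mm above the bar's axis).
- fresh1: Heel former: rigid aluminium arch on two steel foot bars, 80 mm tall, 56 mm deep (own y), 300 g. Flat legs 5 mm thick, 53 mm over their outsides (own x), grip sides 16 to 54 mm above the feet, round crown. Foot bars 16 mm high, 68 mm over outsides, 40 mm clear between. Origin between the feet, z up to the crown. Fresh: starts standing on the bench; may be absent.
- fresh1_crown (a point): Inside of fresh1's crown, 75 mm above its feet on the centre line: where it rests on the bar (10 mm above the bar's axis).
- fresh2: Heel former: rigid aluminium arch on two steel foot bars, 80 mm tall, 56 mm deep (own y), 300 g. Flat legs 5 mm thick, 53 mm over their outsides (own x), grip sides 16 to 54 mm above the feet, round crown. Foot bars 16 mm high, 68 mm over outsides, 40 mm clear between. Origin between the feet, z up to the crown. Fresh: starts standing on the bench; may be absent.
- fresh2_crown (a point): Inside of fresh2's crown, 75 mm above its feet on the centre line: where it rests on the bar (10 mm above the bar's axis).
- fresh3: Heel former: rigid aluminium arch on two steel foot bars, 80 mm tall, 56 mm deep (own y), 300 g. Flat legs 5 mm thick, 53 mm over their outsides (own x), grip sides 16 to 54 mm above the feet, round crown. Foot bars 16 mm high, 68 mm over outsides, 40 mm clear between. Origin between the feet, z up to the crown. Fresh: starts standing on the bench; may be absent.
- fresh3_crown (a point): Inside of fresh3's crown, 75 mm above its feet on the centre line: where it rests on the bar (10 mm above the bar's axis).
- dried0: Heel former: rigid aluminium arch on two steel foot bars, 80 mm tall, 56 mm deep (own y), 300 g. Flat legs 5 mm thick, 53 mm over their outsides (own x), grip sides 16 to 54 mm above the feet, round crown. Foot bars 16 mm high, 68 mm over outsides, 40 mm clear between. Origin between the feet, z up to the crown. Dried: starts hung over the bar; may be absent.
- dried1: Heel former: rigid aluminium arch on two steel foot bars, 80 mm tall, 56 mm deep (own y), 300 g. Flat legs 5 mm thick, 53 mm over their outsides (own x), grip sides 16 to 54 mm above the feet, round crown. Foot bars 16 mm high, 68 mm over outsides, 40 mm clear between. Origin between the feet, z up to the crown. Dried: starts hung over the bar; may be absent.
- heater: The heater: a fixed part of the rack, with the rack's own origin and axes (see rack); not to be touched.
Things that resemble listed ones, but are neither listed nor needed, are in the scene too. What is shaped like the fresh2 but purple is not meant. Leave any green look-alike of the dried0 alone.

How it is judged:
By the outcome, as a careful person would: the job done as asked, in the order asked, and still so for the second after the job is handed in, with the robot touching nothing.
Of fresh0, fresh1, fresh2, fresh3 only 3 to 4 are there at a start; the rules pass over those that are not, and their reading is None.
Of dried0, dried1 only 1 to 2 are there at a start; the rules pass over those that are not, and their reading is None.
At some moment in a run one of fresh0, fresh1, fresh2, fresh3, tray may be knocked a few centimetres aside while the robot is not near it.
It also fails if it takes over 210 s, if anything falls off the work surface, if the arm or the gripper's body presses on something with over 40 N, if the wrist force passes 120 N, or if a joint passes its speed limit or range.

## Working session

There is one attempt and no reset: what is moved stays moved. The work goes in short steps, Python scripts to look and compute and a tool call to move; the robot and the scene stay as the last step left them, time stands still between calls to the robot, and variables do not carry over. Pictures are saved under pics/ and viewed, at most 14 in all, crops included, and the job is handed in when it is done.

Besides the shell and the picture viewer there is one more tool, called after "Request:" by a JSON object that holds its "op" and its "data". drive_tool: Moves the arm, as the interface text tells. Its arguments: {"type":"object","properties":{"turn":{"type":"array"},"linear":{"type":"array"},"hand":{"type":"array"},"force":{"type":"number"}},"required":["turn","linear","hand"]}

```bash
ls; mkdir -p pics; cat > h.py <<'E'
import numpy as np, cv2
from station import sense, vision, ctrl, nets
def snap(cam,name=None):
    p,d=vision.snapshot(cam)
    if name: cv2.imwrite('pics/'+name,cv2.cvtColor(p,cv2.COLOR_RGB2BGR))
    return p,d
def cloud(cam,d,m=None):
    m=m or vision.camera_model(cam)
    f=192/np.tan(np.radians(m['vfov'])/2)
    v,u=np.mgrid[0:384,0:512]
    c=np.stack([(u-m['cx'])/f*d,(v-m['cy'])/f*d,d],-1)
    X=(c-np.array(m['t']))@np.array(m['R'])
    X[d<=0]=np.nan
    return X
E
python3 - <<'E'
from h import *
for c in('top','scene'):
    p,d=snap(c,c+'0.png'); X=cloud(c,d); np.savez(c+'0.npz',p=p,X=X)
    m=vision.camera_model(c); print(c,m)
a=cv2.imread('pics/top0.png');b=cv2.imread('pics/scene0.png')
print(sense())
E
```

```text
pics
top {'vfov': 43.22082996685801, 'cx': 251.6893356371664, 'cy': 186.60966274214803, 'R': array([[ 0.02513978, -0.9996731 , -0.00465751],
       [-0.99736008, -0.02476358, -0.06826159],
       [ 0.06812394,  0.0063613 , -0.99765659]]), 't': array([  31.14458514,  591.89343877, 1465.38762291])}
scene {'vfov': 48.87321938439606, 'cx': 255.87371675429898, 'cy': 197.6629735425925, 'R': array([[ 0.65100679,  0.7589747 ,  0.01214747],
       [ 0.46712972, -0.38796169, -0.79452851],
       [-0.59831428,  0.5229179 , -0.60710534]]), 't': array([-415.44604321, -132.85119972, 1557.78657516])}
{'t': 0.1, 'joints': array([ 1.17085332e+00,  2.21161684e-01,  1.52751898e+00, -5.09245496e-06,
        1.39469976e+00, -1.26060869e-01]), 'joint_velocities': array([ 0.00052448, -0.00124138, -0.00269951,  0.00050058,  0.00252935,
       -0.00071329]), 'joint_torque': array([-4.28108979e-04, -4.95945704e+01, -3.88519120e+01,  7.00805266e-02,
        5.15787257e-02, -8.31655530e-05]), 'tool_pos': array([168.80204695, 601.18011915, 221.52592859]), 'eef_rot': array([-3.13981844e+00, -2.19799056e-04,  2.86771121e+00]), 'wrist_force': array([-0.05022147,  0.76915682,  1.11136921]), 'moment': array([0.00682495, 0.02156813, 0.00962313]), 'grip_force': 0.0, 'finger_gap': 86.98965160055569}
```

View pics/top0.png

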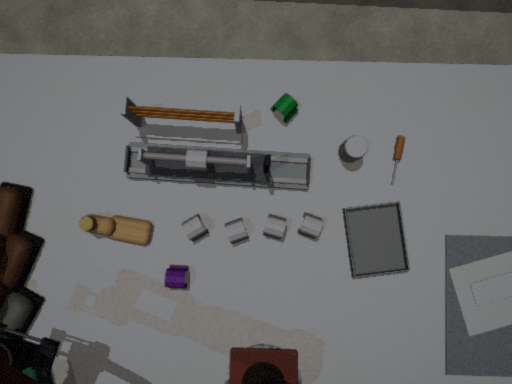

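View pics/scene0.png

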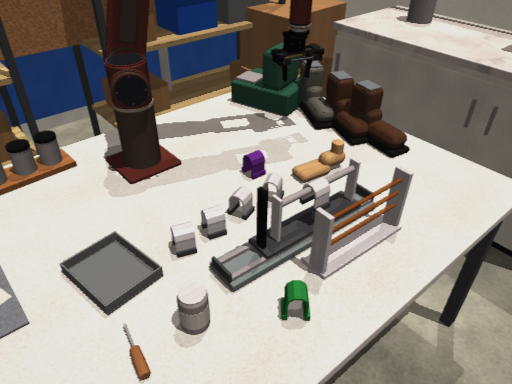

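Top view: four silvery formers on the bench at (195,227), (236,231), (275,226), (311,225). One dried former is on the bar at (197,158). The purple (177,276) and green (285,107) ones are look-alikes, so I leave them. The tray is at (376,240) and the tab at (267,163).

```bash
python3 - <<'E'
from h import *
T=np.load('top0.npz');X=T['X'];p=T['p']
S=np.load('scene0.npz')['X'];Sp=np.load('scene0.npz')['p']
z=X[...,2]
print('bench z',np.nanmedian(z[205:215,320:335]), np.nanmedian(z[290:300,300:330]))
# crowns by z>45 components (top)
m=((z>40)&(z<120)).astype(np.uint8)
n,l,st,c=cv2.connectedComponentsWithStats(m)
for i in range(1,n):
    if st[i,4]>60 and c[i][0]>60 and c[i][1]<300:
        q=X[l==i]; r=cv2.minAreaRect(q[:,:2].astype(np.float32))
        print(c[i].round(),st[i,4],'rect',np.round(r[0]),np.round(r[1]),round(r[2],1),'z',np.nanpercentile(q[:,2],[5,95]).round(),'col',p[l==i].mean(0).round())
# merged cloud for rack
for nm,lo,hi in(('rack',10,40),('bar',150,172),('tabtop',222,245),('high',172,215),):
    q=np.concatenate([X.reshape(-1,3),S.reshape(-1,3)])
    k=(q[:,2]>lo)&(q[:,2]<hi)&(q[:,0]>380)&(q[:,0]<800)&(q[:,1]>-200)&(q[:,1]<420)
    print(nm,k.sum(),np.percentile(q[k][:,:2],[1,50,99],axis=0).round().tolist())
# tray
k=np.zeros(z.shape,bool);k[200:280,340:412]=1
q=X[k&(z>20)&(z<45)]
r=cv2.minAreaRect(q[:,:2].astype(np.float32));print('tray',r,len(q))
# rack base rect
k=np.zeros(z.shape,bool);k[140:195,118:316]=1
q=X[k&(z>14)&(z<32)];r=cv2.minAreaRect(q[:,:2].astype(np.float32));print('rack',r,len(q))
a=cv2.imread('pics/top0.png')[95:285,110:330];cv2.imwrite('pics/c.png',cv2.resize(a,None,fx=3.5,fy=3,interpolation=cv2.INTER_CUBIC))
k=np.zeros(z.shape,bool);k[140:185,130:285]=1
for lo,hi in((155,190),(190,250)):
    q=X[k&(z>lo)&(z<hi)]
    if len(q)>4: print(lo,len(q),cv2.minAreaRect(q[:,:2].astype(np.float32)),np.percentile(q,[2,50,98],axis=0).round())
E
```

```text
bench z -0.572987417730231 -0.046825260693784565
[285. 105.] 350 rect [837. -48.] [55. 58.] 49.8 z [57. 83.] col [22. 77. 35.]
[174. 118.] 379 rect [786. 259.] [ 27. 306.] 1.5 z [ 63. 102.] col [78. 56. 36.]
[353. 148.] 541 rect [ 710. -251.] [67. 68.] 73.2 z [ 56. 113.] col [103. 104. 106.]
[126. 158.] 100 rect [666. 428.] [11. 80.] 86.4 z [42. 56.] col [56. 57. 60.]
[166. 150.] 224 rect [694. 307.] [119.  18.] 87.2 z [41. 50.] col [57. 58. 60.]
[213. 168.] 2055 rect [655. 182.] [375.  85.] 87.5 z [42. 96.] col [42. 42. 45.]
[308. 170.] 86 rect [ 643. -123.] [ 8. 79.] 87.3 z [43. 58.] col [59. 59. 60.]
[ 97. 224.] 599 rect [464. 500.] [92. 55.] 81.2 z [ 46. 102.] col [98. 79. 52.]
[193. 228.] 362 rect [463. 217.] [56. 56.] 32.0 z [57. 82.] col [111. 110. 111.]
[275. 226.] 355 rect [472. -25.] [56. 55.] 75.4 z [59. 83.] col [112. 111. 112.]
[311. 226.] 363 rect [ 478. -133.] [56. 56.] 71.2 z [57. 82.] col [110. 109. 111.]
[235. 231.] 357 rect [456.  91.] [56. 56.] 21.2 z [57. 83.] col [112. 111. 112.]
[174. 278.] 372 rect [312. 266.] [57. 55.] 87.6 z [57. 82.] col [62. 28. 80.]
rack 9539 [[420.0, -148.0], [671.0, 119.0], [797.0, 417.0]]
bar 2014 [[631.0, 1.0], [662.0, 194.0], [798.0, 398.0]]
tabtop 146 [[633.0, 0.0], [648.0, 6.0], [663.0, 14.0]]
high 1838 [[635.0, 1.0], [775.0, 198.0], [799.0, 408.0]]
tray ((440.7455749511719, -332.8887023925781), (210.527099609375, 171.8263397216797), 8.539938926696777) 582
rack ((668.1923217773438, 151.6765594482422), (558.8897094726562, 138.88507080078125), 87.56037139892578) 2466
155 1091 ((654.8263549804688, 181.39772033691406), (362.5154724121094, 52.032413482666016), 87.48541259765625) [[632.  54. 157.]
 [655. 204. 169.]
 [678. 356. 187.]]
190 79 ((657.4684448242188, 178.55450439453125), (357.85540771484375, 29.814132690429688), 86.72172546386719) [[633.   1. 191.]
 [647.   8. 233.]
 [666. 354. 238.]]
```

View pics/c.png

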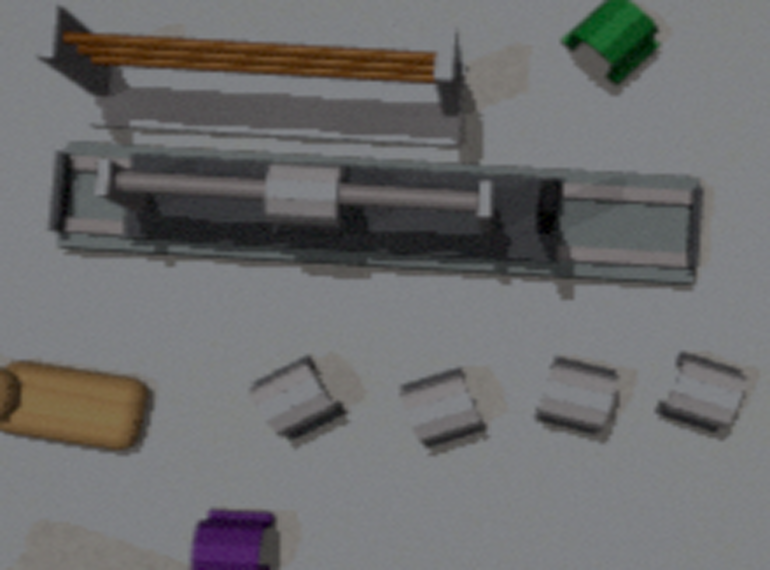

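The crop confirms the silver four are the fresh formers and one dried former hangs on the bar. Purple and green are not meant. Next I refine the bar, tab and dried positions and write the move helper.

```bash
cat >> h.py <<'E'
from scipy.spatial.transform import Rotation as Ro
def plan(*targets):
    """world targets (x,y,z,yawdeg of tool, pointing down) -> shift/turn in current tool axes"""
    s=sense();R=Ro.from_euler('xyz',s['eef_rot']);p=s['tool_pos']
    print('t',s['t'],'pos',p.round(1),'rot',np.degrees(s['eef_rot']).round(1),'gap',round(s['finger_gap'],1),'F',np.round(s['wrist_force'],1))
    q=p
    for x,y,z,yaw in targets:
        T=Ro.from_euler('xyz',[180,0,yaw],degrees=True); r=R.inv()*T
        w=np.array([x,y,z]); print((x,y,z,yaw),'lin',(R.inv().apply(w-p)).round(1).tolist(),'turn',np.degrees(r.as_rotvec()).round(1).tolist(),'rows',round(np.linalg.norm(w-q)/50,1)); q=w
E
python3 - <<'E'
from h import *
X=np.load('top0.npz')['X'];S=np.load('scene0.npz')['X']
for nm,Q in(('top',X),('scene',S)):
    q=Q.reshape(-1,3)
    def sel(x0,x1,y0,y1,z0,z1): return q[(q[:,0]>x0)&(q[:,0]<x1)&(q[:,1]>y0)&(q[:,1]<y1)&(q[:,2]>z0)&(q[:,2]<z1)]
    b=sel(625,685,75,340,164,180); 
    bar=np.r_[sel(635,675,75,150,164,174),sel(635,675,250,330,164,174)]
    print(nm,'barfit',np.polyfit(bar[:,1],bar[:,0],1),len(bar),bar[:,2].max())
    c=sel(620,690,60,345,172.5,179);print('dried top',np.percentile(c[:,:2],[3,50,97],axis=0).round(1).tolist(),len(c))
    t=sel(600,700,-30,40,225,245);print('tab',np.percentile(t,[5,50,95],axis=0).round(1).tolist(),t.mean(0).round(1),len(t))
    e=sel(600,700,40,70,178,200);f=sel(600,700,335,375,178,200);print('plates',e.mean(0),f.mean(0))
    r=sel(500,900,-160,450,14,34)
    e1=sel(600,720,-160,-120,30,60);e2=sel(600,720,410,450,30,60);print('ends',e1.mean(0),e2.mean(0))
plan((649,7,290,87.5),(649,7,196,87.5))
E
```

```text
top barfit [4.41462657e-02 6.47167841e+02] 317 173.98645615150022
dried top [[644.1, 93.0], [655.1, 200.3], [669.1, 271.2]] 160
tab [[634.8, 0.6, 229.9], [647.0, 6.3, 233.4], [660.4, 13.8, 237.2]] [647.2   7.  233.6] 61
plates [649.65477593  56.83567572 185.62128681] [662.5780082  355.4444247  184.74830351]
ends [ 648.60169069 -123.69296636   50.54734971] [666.05236623 424.35116192  44.49223046]
scene barfit [4.21427810e-02 6.49965606e+02] 234 173.4194453067645
dried top [[644.8, 173.9], [657.3, 201.6], [671.0, 260.5]] 119
tab [[635.6, 0.6, 226.8], [650.3, 4.5, 233.5], [661.7, 13.1, 236.2]] [649.7   5.6 232.6] 69
plates [651.26940967  56.17865623 184.78085935] [663.70754297 354.80176566 184.49812689]
ends [ 646.19501519 -124.68263155   45.68658991] [666.08764977 425.68924267  44.87293733]
t 0.1 pos [168.8 601.2 221.5] rot [-179.9   -0.   164.3] gap 87.0 F [-0.1  0.8  1.1]
(649, 7, 290, 87.5) lin [-623.0, -442.3, -67.8] turn [-0.1, 0.1, 76.8] rows 15.3
(649, 7, 196, 87.5) lin [-623.0, -442.1, 26.2] turn [-0.1, 0.1, 76.8] rows 1.9
```

Request:
{"op": "drive_tool", "data": {"turn": [[0, 0, 0], [0, 0, 8], [0, 0, 16], [0, 0, 24], [0, 0, 32], [0, 0, 40], [0, 0, 48], [0, 0, 56], [0, 0, 64], [0, 0, 72], [0, 0, 77], [0, 0, 77]], "linear": [[0, 0, -50], [-40, -30, -80], [-80, -57, -80], [-120, -85, -80], [-160, -114, -80], [-200, -142, -80], [-240, -170, -80], [-280, -199, -80], [-320, -227, -80], [-360, -256, -80], [-400, -284, -80], [-440, -312, -80]], "hand": [0, 0, 0, 0, 0, 0, 0, 0, 0, 0, 0, 0]}}

```text
t: 1.3
tool_pos: [509.0, 180.5, 302.3]
eef_rot: [-3.141, -0.0, 1.521]
wrist_force: [1.1, 1.2, 0.1]
finger_gap: 87.1
grip_force: 0.0
```

```bash
python3 -c "
from h import *
plan((648.6,6,300,87.5),(648.6,6,196,87.5))"
```

```text
t 1.3 pos [509.  180.5 302.3] rot [-180.    -0.    87.2] gap 87.1 F [1.1 1.2 0.1]
(648.6, 6, 300, 87.5) lin [-167.4, 148.1, 2.2] turn [-0.0, -0.0, -0.3] rows 4.5
(648.6, 6, 196, 87.5) lin [-167.4, 148.1, 106.2] turn [-0.0, -0.0, -0.3] rows 2.1
```

Request:
{"op": "drive_tool", "data": {"turn": [[0, 0, 0], [0, 0, 0], [0, 0, 0], [0, 0, 0], [0, 0, 0], [0, 0, 0], [0, 0, 0], [0, 0, 0], [0, 0, 0], [0, 0, 0], [0, 0, 0], [0, 0, 0]], "linear": [[-37, 33, 0], [-74, 66, 0], [-111, 99, 0], [-148, 131, 0], [-167, 148, 0], [-167, 148, 10], [-167, 148, 50], [-167, 148, 90], [-167, 148, 106], [-167, 148, 106], [-167, 148, 106], [-167, 148, 106]], "hand": [0, 0, 0, 0, 0, 0, 0, 0, 0, 1, 1, 1], "force": 40}}

```text
t: 2.5
tool_pos: [649.7, 8.8, 199.6]
eef_rot: [3.137, 0.0, 1.524]
wrist_force: [0.1, -0.0, 0.6]
finger_gap: 70.2
grip_force: 0.0
```

Request:
{"op": "drive_tool", "data": {"turn": [[0, 0, 0], [0, 0, 0], [0, 0, 0], [0, 0, 0]], "linear": [[0, 0, 0], [0, 0, 0], [0, 0, 0], [0, 0, 0]], "hand": [1, 1, 1, 1]}}

```text
t: 2.9
tool_pos: [648.4, 8.6, 196.9]
eef_rot: [3.141, 0.0, 1.524]
wrist_force: [0.0, -0.7, -0.4]
finger_gap: 39.1
grip_force: 0.0
```

```bash
python3 -c "
from h import *
plan((641.6,-154,196,87.5),(641.6,-155,300,87.5))"
```

```text
t 2.9 pos [648.4   8.6 196.9] rot [180.    0.   87.3] gap 39.1 F [ 0.  -0.7 -0.4]
(641.6, -154, 196, 87.5) lin [-162.7, 0.9, 0.9] turn [0.0, 0.0, -0.2] rows 3.3
(641.6, -155, 300, 87.5) lin [-163.7, 1.0, -103.1] turn [0.0, 0.0, -0.2] rows 2.1
```

Request:
{"op": "drive_tool", "data": {"turn": [[0, 0, 0], [0, 0, 0], [0, 0, 0], [0, 0, 0], [0, 0, 0], [0, 0, 0], [0, 0, 0], [0, 0, 0], [0, 0, 0], [0, 0, 0], [0, 0, 0], [0, 0, 0]], "linear": [[0, 0, 0], [0, 0, 0], [0, 0, 0], [-10, 0, 0], [-30, 0, 0], [-55, 0, 0], [-80, 0, 0], [-105, 0, 0], [-130, 0, 0], [-150, 0, 0], [-160, 0, 0], [-165, 0, 0]], "hand": [1, 1, 1, 1, 1, 1, 1, 1, 1, 1, 1, 1]}}

```text
t: 4.1
tool_pos: [640.6, -155.8, 196.1]
eef_rot: [-3.141, -0.0, 1.525]
wrist_force: [0.4, -0.5, 0.3]
finger_gap: 9.3
grip_force: 0.0
```

Request:
{"op": "drive_tool", "data": {"turn": [[0, 0, 0], [0, 0, 0], [0, 0, 0]], "linear": [[0, 0, 0], [0, 0, 0], [0, 0, 0]], "hand": [1, 1, 1]}}

```text
t: 4.4
tool_pos: [640.5, -156.5, 196.6]
eef_rot: [3.141, 0.0, 1.523]
wrist_force: [-1.0, -0.0, -0.1]
finger_gap: 0.4
grip_force: 0.0
```

```bash
cat >> h.py <<'E'
def look(name=None,cam='top'):
    p,d=snap(cam,name); X=cloud(cam,d); q=X.reshape(-1,3)
    def sel(x0,x1,y0,y1,z0,z1): return q[(q[:,0]>x0)&(q[:,0]<x1)&(q[:,1]>y0)&(q[:,1]<y1)&(q[:,2]>z0)&(q[:,2]<z1)]
    t=sel(600,700,-200,60,225,242);print('tab',t.mean(0).round(1) if len(t) else None,len(t))
    z=X[...,2]; ok=(z>40)&(z<100)&(X[...,0]>380)&(X[...,0]<560)&(X[...,1]<300)
    n,l,st,c=cv2.connectedComponentsWithStats(ok.astype(np.uint8))
    for i in range(1,n):
        if st[i,4]>150:
            w=X[l==i]; r=cv2.minAreaRect(w[:,:2].astype(np.float32)); print('bench',np.round(r[0],1),np.round(r[1]),round(r[2],1),'z',round(np.nanpercentile(w[:,2],97)),p[l==i].mean(0).round())
    k=q[(q[:,0]>300)&(q[:,0]<590)&(q[:,1]<-200)&(q[:,1]>-500)&(q[:,2]>22)&(q[:,2]<44)]
    print('tray',np.round(np.array(sum([list(a) if isinstance(a,tuple) else [a] for a in cv2.minAreaRect(k[:,:2].astype(np.float32))],[])),1))
    u=np.array([.0435,.999]);v=np.array([.999,-.0435]);o=np.array([650.4,46.0])
    k=sel(560,740,-200,260,171,181); s=(k[:,:2]-o)@u; x=(k[:,:2]-o)@v; g=(abs(s)<138)&(abs(x)<26)
    h=np.histogram(s[g],np.arange(-140,141,10))[0]; print('on bar s:',h.tolist(),'x',np.percentile(x[g],[5,50,95]).round(1) if g.sum() else '')
    return p,X
E
python3 -c "
from h import *
look('t1.png')
plan((641.6,-156,300,87.5))"
```

```text
tab [ 645.6 -113.4  233. ] 26
bench [462.9 216.9] [55. 57.] 32.0 z 83 [128. 126. 128.]
bench [471.8 -25.1] [56. 55.] 75.5 z 83 [129. 128. 130.]
bench [456.1  90.6] [55. 56.] 20.7 z 84 [129. 128. 130.]
tray [ 440.8 -333.2  210.5  171.5    8.6]
on bar s: [0, 0, 1, 5, 3, 3, 3, 4, 9, 5, 2, 1, 3, 5, 20, 36, 34, 33, 30, 22, 4, 4, 2, 3, 3, 3, 0, 1] x [-13.3  -2.1  11.2]
t 4.45 pos [ 640.5 -156.4  196.7] rot [180.    0.   87.3] gap 0.3 F [-0.6 -0.4  0.6]
(641.6, -156, 300, 87.5) lin [0.4, 1.1, -103.3] turn [0.0, 0.0, -0.2] rows 2.1
```

The fingers slipped off the tab: the carriage moved about 120 mm and the tab is now at y≈-113. I'll regrip, wait for grip force, then pull more slowly.

Request:
{"op": "drive_tool", "data": {"turn": [[0, 0, 0], [0, 0, 0], [0, 0, 0], [0, 0, 0], [0, 0, 0], [0, 0, 0], [0, 0, 0], [0, 0, 0], [0, 0, 0], [0, 0, 0], [0, 0, 0]], "linear": [[0, 0, 0], [0, 0, 0], [0, 0, 0], [0, 0, 0], [0, 0, 0], [0, 0, 0], [0, 0, 0], [0, 0, -50], [0, 0, -80], [0, 0, -80], [0, 0, -80]], "hand": [0.2, 0.2, 0.2, 0.2, 0.2, 0.2, 0.2, 0.2, 0.2, 0.2, 0.2], "force": 60}}

```text
t: 5.55
tool_pos: [641.0, -156.4, 277.6]
eef_rot: [3.139, 0.001, 1.524]
wrist_force: [0.0, 0.2, -0.4]
finger_gap: 68.8
grip_force: 0.0
```

```bash
python3 -c "
from h import *
p,X=look()
p,d=snap('scene');q=cloud('scene',d).reshape(-1,3)
t=q[(q[:,0]>600)&(q[:,0]<690)&(q[:,1]>-190)&(q[:,1]<40)&(q[:,2]>200)&(q[:,2]<240)];print(np.histogram(t[:,1],np.arange(-190,41,10)))
plan((641.6,-116,196,87.5))"
```

```text
tab [ 643.4 -115.9  233.2] 54
bench [462.8 216.8] [55. 56.] 31.6 z 84 [130. 129. 131.]
bench [471.7 -25. ] [56. 55.] 75.7 z 84 [131. 130. 132.]
bench [456.2  90.6] [56. 56.] 21.3 z 84 [131. 130. 132.]
tray [ 441.  -333.5  210.4  171.9    8.5]
on bar s: [0, 0, 1, 5, 4, 3, 1, 4, 4, 3, 2, 3, 2, 5, 23, 34, 33, 32, 35, 21, 3, 5, 1, 2, 2, 4, 1, 4] x [-13.2  -1.5  11.7]
(array([ 0,  0,  0,  0,  0,  0, 91, 56,  3,  0,  0,  0,  0,  0,  0,  0,  0,
        0,  0,  0,  0,  0,  0]), array([-190, -180, -170, -160, -150, -140, -130, -120, -110, -100,  -90,
        -80,  -70,  -60,  -50,  -40,  -30,  -20,  -10,    0,   10,   20,
         30,   40]))
t 5.65 pos [ 639.8 -156.   274.8] rot [-179.9   -0.    87.3] gap 68.9 F [ 0.2 -0.3 -0.2]
(641.6, -116, 196, 87.5) lin [39.9, 0.1, 78.9] turn [-0.1, -0.0, -0.2] rows 1.8
```

Request:
{"op": "drive_tool", "data": {"turn": [[0, 0, 0], [0, 0, 0], [0, 0, 0], [0, 0, 0], [0, 0, 0], [0, 0, 0], [0, 0, 0], [0, 0, 0], [0, 0, 0], [0, 0, 0], [0, 0, 0], [0, 0, 0]], "linear": [[39, 2, 0], [39, 2, 10], [39, 2, 50], [39, 2, 81], [39, 2, 81], [39, 2, 81], [39, 2, 81], [39, 2, 81], [39, 2, 81], [39, 2, 81], [39, 2, 81], [39, 2, 81]], "hand": [0.2, 0.2, 0.2, 0.2, 0.5, 1, 1, 1, 1, 1, 1, 1]}}

```text
t: 6.85
tool_pos: [642.7, -117.5, 197.1]
eef_rot: [-3.138, 0.001, 1.524]
wrist_force: [-9.5, 0.5, 7.5]
finger_gap: 29.6
grip_force: 60.6
```

Request:
{"op": "drive_tool", "data": {"turn": [[0, 0, 0], [0, 0, 0], [0, 0, 0], [0, 0, 0], [0, 0, 0], [0, 0, 0], [0, 0, 0], [0, 0, 0], [0, 0, 0], [0, 0, 0]], "linear": [[0, 0, 0], [-4, 0, 0], [-8, 0, 0], [-14, 0, 0], [-20, 0, 0], [-26, 0, 0], [-32, 0, 0], [-38, 0, 0], [-41, 0, 0], [-41, 0, 0]], "hand": [1, 1, 1, 1, 1, 1, 1, 1, 1, 1]}}

```text
t: 7.85
tool_pos: [643.1, -152.8, 195.8]
eef_rot: [-3.141, -0.003, 1.53]
wrist_force: [-0.3, -1.1, 1.4]
finger_gap: 13.4
grip_force: 0.0
```

Request:
{"op": "drive_tool", "data": {"turn": [[0, 0, 0], [0, 0, 0], [0, 0, 0], [0, 0, 0], [0, 0, 0], [0, 0, 0], [0, 0, 0], [0, 0, 0]], "linear": [[0, 0, 0], [0, 0, 0], [0, 0, 0], [0, 0, 0], [0, 0, -50], [0, 0, -80], [0, 0, -80], [0, 0, -80]], "hand": [0.4, 0.4, 0.4, 0.4, 0.4, 0.4, 0.4, 0.4]}}

```text
t: 8.65
tool_pos: [642.8, -159.2, 276.6]
eef_rot: [3.139, 0.001, 1.523]
wrist_force: [-0.3, 0.3, -0.4]
finger_gap: 51.5
grip_force: 0.0
```

```bash
python3 -c "
from h import *
p,X=look()
p,d=snap('scene','s2.png');q=cloud('scene',d).reshape(-1,3)
t=q[(q[:,0]>600)&(q[:,0]<690)&(q[:,1]>-190)&(q[:,1]<40)&(q[:,2]>200)&(q[:,2]<240)];print(np.median(t,0),np.histogram(t[:,1],np.arange(-190,-80,10)))
plan((641.6,-116,196,87.5))
cv2.imwrite('pics/s2c.png',cv2.resize(cv2.imread('pics/s2.png')[130:330,150:430],None,fx=2.5,fy=2.5))"
```

```text
tab [ 642.2 -116.2  233.2] 60
bench [462.8 216.9] [56. 56.] 31.9 z 83 [130. 129. 131.]
bench [471.7 -25.1] [56. 55.] 75.5 z 82 [131. 130. 132.]
bench [456.2  90.6] [56. 56.] 20.8 z 83 [132. 130. 132.]
tray [ 440.9 -333.2  210.3  172.8    8.5]
on bar s: [0, 0, 1, 6, 5, 6, 2, 3, 6, 3, 3, 1, 4, 5, 25, 39, 35, 29, 33, 23, 2, 3, 1, 3, 3, 3, 4, 2] x [-15.   -2.2  13.4]
[ 648.55504813 -121.35323665  222.6469895 ] (array([ 0,  0,  0,  0,  0,  0, 97, 70,  0,  0]), array([-190, -180, -170, -160, -150, -140, -130, -120, -110, -100,  -90]))
t 8.75 pos [ 641.6 -158.5  273.9] rot [-179.9   -0.    87.3] gap 52.4 F [-0.1 -0.6 -1.1]
(641.6, -116, 196, 87.5) lin [42.4, -1.8, 77.9] turn [-0.1, -0.0, -0.2] rows 1.8
```

View pics/s2c.png

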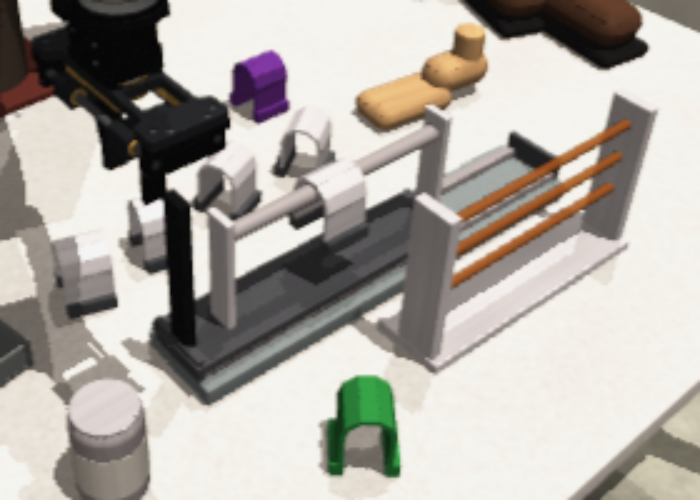

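The carriage sits against its out stop: the tab stayed at y≈-117 through both pulls, and it had started partly out. bar_mid is now ≈(652,83) and the dried former is at y≈77. I'll pick that one next.

```bash
python3 -c "
from h import *
plan((651.8,76.5,274,87.5),(651.8,76.5,120,87.5))"
```

```text
t 8.75 pos [ 641.6 -158.5  273.9] rot [-179.9   -0.    87.3] gap 52.4 F [-0.1 -0.6 -1.1]
(651.8, 76.5, 274, 87.5) lin [235.2, -1.0, 0.0] turn [-0.1, -0.0, -0.2] rows 4.7
(651.8, 76.5, 120, 87.5) lin [235.1, -0.6, 154.0] turn [-0.1, -0.0, -0.2] rows 3.1
```

Request:
{"op": "drive_tool", "data": {"turn": [[0, 0, 0], [0, 0, 0], [0, 0, 0], [0, 0, 0], [0, 0, 0], [0, 0, 0], [0, 0, 0], [0, 0, 0], [0, 0, 0], [0, 0, 0], [0, 0, 0], [0, 0, 0]], "linear": [[45, 0, 0], [90, 0, 0], [135, 0, 0], [180, 0, 0], [220, 0, 0], [235, -1, 0], [235, -1, 40], [235, -1, 80], [235, -1, 120], [235, -1, 145], [235, -1, 154], [235, -1, 154]], "hand": [0, 0, 0, 0, 0, 0, 0, 0, 0, 0, 0, 0], "force": 30}}

```text
t: 9.95
tool_pos: [650.8, 75.8, 119.0]
eef_rot: [-3.137, 0.0, 1.523]
wrist_force: [0.0, -0.1, 0.3]
finger_gap: 86.6
grip_force: 0.0
```

Request:
{"op": "drive_tool", "data": {"turn": [[0, 0, 0], [0, 0, 0], [0, 0, 0], [0, 0, 0], [0, 0, 0], [0, 0, 0], [0, 0, 0], [0, 0, 0]], "linear": [[0, 0, 0], [0, 0, 0], [0, 0, 0], [0, 0, 0], [0, 0, 0], [0, 0, 0], [0, 0, 0], [0, 0, 0]], "hand": [1, 1, 1, 1, 1, 1, 1, 1]}}

```text
t: 10.75
tool_pos: [652.6, 76.5, 122.0]
eef_rot: [3.141, -0.0, 1.524]
wrist_force: [-1.6, 1.2, 3.5]
finger_gap: 52.6
grip_force: 29.1
```

```bash
python3 -c "
from h import *
plan((651.8,76.5,250,87.5),(441,-333,250,98.5),(441,-333,31.5,98.5))"
```

```text
t 10.75 pos [652.6  76.5 122. ] rot [180.   -0.   87.3] gap 52.6 F [-1.6  1.2  3.5]
(651.8, 76.5, 250, 87.5) lin [-0.0, -0.7, -128.0] turn [0.0, -0.0, -0.2] rows 2.6
(441, -333, 250, 98.5) lin [-419.0, -192.1, -128.1] turn [0.0, 0.0, -11.2] rows 9.2
(441, -333, 31.5, 98.5) lin [-419.0, -192.2, 90.4] turn [0.0, 0.0, -11.2] rows 4.4
```

Request:
{"op": "drive_tool", "data": {"turn": [[0, 0, 0], [0, 0, 0], [0, 0, 0], [0, 0, -1], [0, 0, -2], [0, 0, -4], [0, 0, -5], [0, 0, -7], [0, 0, -9], [0, 0, -11], [0, 0, -11], [0, 0, -11]], "linear": [[0, 0, -40], [0, 0, -80], [0, 0, -115], [-30, -14, -128], [-70, -32, -128], [-115, -53, -128], [-160, -73, -128], [-205, -94, -128], [-250, -115, -128], [-295, -135, -128], [-340, -156, -128], [-375, -172, -128]], "hand": [1, 1, 1, 1, 1, 1, 1, 1, 1, 1, 1, 1]}}

```text
t: 11.95
tool_pos: [461.1, -292.1, 248.8]
eef_rot: [-3.141, -0.0, 1.715]
wrist_force: [0.7, -0.5, -3.0]
finger_gap: 52.9
grip_force: 29.2
```

```bash
python3 -c "
from h import *
look()
plan((441,-333,250,98.5),(441,-333,33,98.5))"
```

```text
tab [ 642.5 -116.5  233.1] 65
bench [463.  216.7] [55. 57.] 32.1 z 83 [120. 119. 121.]
bench [471.8 -25. ] [56. 55.] 75.6 z 83 [122. 121. 122.]
bench [ 477.6 -132.7] [56. 55.] 71.0 z 84 [121. 119. 121.]
bench [456.2  90.6] [55. 56.] 20.9 z 84 [122. 121. 123.]
tray [ 450.3 -254.6   84.   216.8   74.6]
on bar s: [0, 0, 4, 9, 4, 4, 0, 4, 2, 2, 3, 3, 2, 6, 5, 3, 7, 3, 4, 6, 4, 3, 6, 2, 4, 3, 0, 4] x [-8.1 -1.   4.9]
t 12.0 pos [ 458.8 -296.8  248.7] rot [-179.8    0.2   98.1] gap 52.9 F [-2.1 -4.4 -2.1]
(441, -333, 250, 98.5) lin [-33.4, -22.7, -1.1] turn [-0.2, 0.2, -0.4] rows 0.8
(441, -333, 33, 98.5) lin [-32.7, -21.9, 215.9] turn [-0.2, 0.2, -0.4] rows 4.3
```

Request:
{"op": "drive_tool", "data": {"turn": [[0, 0, 0], [0, 0, 0], [0, 0, 0], [0, 0, 0], [0, 0, 0], [0, 0, 0], [0, 0, 0], [0, 0, 0], [0, 0, 0], [0, 0, 0]], "linear": [[-38, -25, 0], [-38, -25, 40], [-38, -25, 85], [-38, -25, 130], [-38, -25, 165], [-38, -25, 185], [-38, -25, 200], [-38, -25, 207], [-38, -25, 207], [-38, -25, 207]], "hand": [1, 1, 1, 1, 1, 1, 1, 1, 1, 1]}}

```text
t: 13.0
tool_pos: [444.6, -331.9, 43.7]
eef_rot: [3.14, 0.002, 1.716]
wrist_force: [-0.3, 0.2, -2.6]
finger_gap: 52.9
grip_force: 29.1
```

```bash
python3 -c "
from h import *
s=sense();plan((441,-333,33,98.5))
p,d=snap('scene','s3.png');q=cloud('scene',d).reshape(-1,3)
k=q[(q[:,0]>290)&(q[:,0]<590)&(q[:,1]<-200)&(q[:,1]>-500)&(q[:,2]>25)&(q[:,2]<42)];print(cv2.minAreaRect(k[:,:2].astype(np.float32)))
cv2.imwrite('pics/s3c.png',cv2.resize(cv2.imread('pics/s3.png')[180:340,30:270],None,fx=2.5,fy=2.5))"
```

```text
t 13.0 pos [ 444.6 -331.9   43.7] rot [1.799e+02 1.000e-01 9.830e+01] gap 52.9 F [-0.3  0.2 -2.6]
(441, -333, 33, 98.5) lin [-0.5, -3.7, 10.7] turn [0.1, 0.1, -0.2] rows 0.2
((440.45635986328125, -332.119140625), (215.6551971435547, 171.54736328125), 8.734700202941895)
```

View pics/s3c.png

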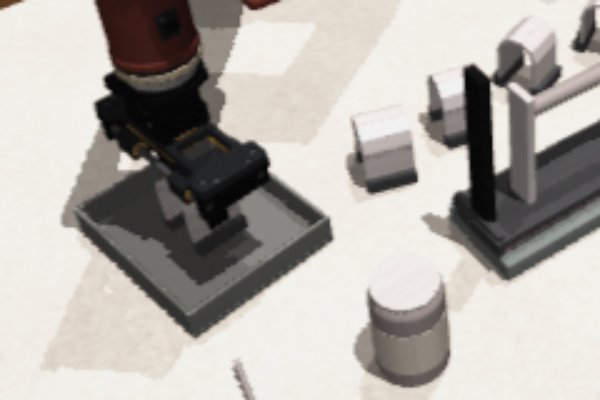

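The former is held upright over the middle of the tray; I'll lower it and release.

Request:
{"op": "drive_tool", "data": {"turn": [[0, 0, 0], [0, 0, 0], [0, 0, 0], [0, 0, 0]], "linear": [[0, -3, 6], [0, -3, 10], [0, -3, 11], [0, -3, 11]], "hand": [1, 1, 1, 1]}}

```text
t: 13.45
tool_pos: [441.1, -332.1, 32.2]
eef_rot: [3.141, 0.001, 1.716]
wrist_force: [0.5, 0.9, 2.1]
finger_gap: 53.0
grip_force: 29.1
```

Request:
{"op": "drive_tool", "data": {"turn": [[0, 0, 0], [0, 0, 0], [0, 0, 0], [0, 0, 0], [0, 0, 0], [0, 0, 0], [0, 0, 0], [0, 0, 0], [0, 0, 0], [0, 0, 0], [0, 0, 0]], "linear": [[0, 0, 0], [0, 0, 0], [0, 0, 0], [0, 0, 0], [0, 0, 0], [0, 0, -10], [0, 0, -50], [0, 0, -100], [0, 0, -145], [0, 0, -180], [0, 0, -180]], "hand": [0, 0, 0, 0, 0, 0, 0, 0, 0, 0, 0]}}

```text
t: 14.55
tool_pos: [443.6, -334.3, 219.4]
eef_rot: [3.134, 0.01, 1.716]
wrist_force: [1.1, -1.3, 0.8]
finger_gap: 86.9
grip_force: 0.0
```

```bash
python3 -c "
from h import *
plan((477.6,-132.7,215,71),(477.6,-132.7,26,71))"
```

```text
t 14.55 pos [ 443.6 -334.3  219.4] rot [179.6   0.6  98.3] gap 86.9 F [ 1.1 -1.3  0.8]
(477.6, -132.7, 215, 71) lin [194.6, 62.8, 3.0] turn [0.6, 0.5, 27.3] rows 4.1
(477.6, -132.7, 26, 71) lin [196.5, 61.4, 192.0] turn [0.6, 0.5, 27.3] rows 3.8
```

Request:
{"op": "drive_tool", "data": {"turn": [[0, 0, 6], [0, 0, 12], [0, 0, 18], [0, 0, 24], [0, 0, 27], [0, 0, 27], [0, 0, 27], [0, 0, 27], [0, 0, 27], [0, 0, 27], [0, 0, 27]], "linear": [[45, 14, 0], [90, 28, 0], [135, 43, 0], [180, 57, 0], [196, 62, 0], [196, 62, 0], [196, 62, 40], [196, 62, 80], [196, 62, 110], [196, 62, 130], [196, 62, 130]], "hand": [0, 0, 0, 0, 0, 0, 0, 0, 0, 0, 0]}}

```text
t: 15.65
tool_pos: [470.8, -128.6, 78.1]
eef_rot: [-3.134, -0.0, 1.245]
wrist_force: [-0.5, 0.4, -0.1]
finger_gap: 86.8
grip_force: 0.0
```

```bash
python3 -c "
from h import *
plan((477.6,-132.7,26,71))
p,d=snap('wrist','w1.png');X=cloud('wrist',d);z=X[...,2];k=(z>40)&(z<95)
n,l,st,c=cv2.connectedComponentsWithStats(k.astype(np.uint8))
for i in range(1,n):
  if st[i,4]>300:
    w=X[l==i];print(c[i],st[i,4],cv2.minAreaRect(w[:,:2].astype(np.float32)),np.percentile(w[:,2],[3,97]))
look()
"
```

```text
t 15.65 pos [ 470.8 -128.6   78.1] rot [-179.6   -0.    71.3] gap 86.8 F [-0.5  0.4 -0.1]
(477.6, -132.7, 26, 71) lin [-1.7, 8.1, 52.0] turn [-0.4, -0.0, 0.3] rows 1.1
[462.10053872  74.10592593] 14850 ((630.21484375, -76.02403259277344), (104.93997955322266, 56.927181243896484), 86.98885345458984) [43.73098829 75.68500776]
[202.8803051   64.10131039] 10226 ((473.3535461425781, -24.366397857666016), (56.40150451660156, 54.65837478637695), 75.51862335205078) [61.65513827 83.64819853]
[267.90996658 224.1305288 ] 5087 ((479.27777099609375, -130.18865966796875), (52.932228088378906, 55.62984848022461), 70.86160278320312) [57.83693379 83.73671327]
[181.53658537 237.07012195] 328 ((430.2860412597656, -113.30364227294922), (8.292336463928223, 22.856647491455078), 5.197785377502441) [81.27073697 94.57197275]
[333.49404762 237.0297619 ] 336 ((514.4677734375, -141.45567321777344), (22.335494995117188, 8.404988288879395), 46.5933723449707) [80.75358563 94.6060787 ]
tab [ 642.4 -116.5  234.2] 63
bench [462.8 216.6] [55. 56.] 31.7 z 83 [120. 119. 121.]
bench [471.7 -25.1] [56. 55.] 75.4 z 84 [122. 120. 122.]
bench [456.1  90.8] [56. 56.] 21.7 z 84 [122. 121. 122.]
bench [ 441.6 -332.8] [56. 57.] 8.9 z 89 [117. 116. 118.]
tray [ 441.1 -333.3  210.   172.3    8.6]
on bar s: [0, 0, 3, 3, 6, 4, 7, 4, 4, 2, 3, 2, 1, 2, 4, 5, 3, 5, 4, 2, 0, 2, 3, 5, 1, 3, 3, 3] x [-8.2 -1.3  5. ]
```

Request:
{"op": "drive_tool", "data": {"turn": [[0, 0, 0], [0, 0, 0], [0, 0, 0], [0, 0, 0], [0, 0, 0], [0, 0, 0], [0, 0, 0], [0, 0, 0], [0, 0, 0], [0, 0, 0], [0, 0, 0], [0, 0, 0]], "linear": [[-1, 7, 0], [-1, 7, 25], [-1, 7, 45], [-1, 7, 51], [-1, 7, 51], [-1, 7, 51], [-1, 7, 51], [-1, 7, 51], [-1, 7, 51], [-1, 7, 51], [-1, 7, 51], [-1, 7, 51]], "hand": [0, 0, 0, 0, 0.5, 1, 1, 1, 1, 1, 1, 1]}}

```text
t: 16.95
tool_pos: [479.9, -131.9, 31.1]
eef_rot: [-3.141, 0.0, 1.245]
wrist_force: [-4.4, 1.5, 5.5]
finger_gap: 53.4
grip_force: 29.4
```

```bash
cat >>h.py <<'E'
def slot(s,z): # TCP target over the bar at s mm from bar_mid (out)
    return (652.1+.0435*s,83.3+.999*s,z,87.5)
E
python3 -c "
from h import *
s=sense();print(s['grip_force'],s['finger_gap'])
plan((478,-132,235,71),slot(-99,240),slot(-99,119))
"
```

```text
29.388689920306206 53.41793871176528
t 16.95 pos [ 479.9 -131.9   31.1] rot [-180.     0.    71.3] gap 53.4 F [-4.4  1.5  5.5]
(478, -132, 235, 71) lin [-0.7, -1.9, -203.9] turn [-0.0, 0.0, 0.3] rows 4.1
(647.7935, -15.600999999999999, 240, 87.5) lin [163.9, 121.7, -209.1] turn [-0.0, -0.0, -16.2] rows 4.1
(647.7935, -15.600999999999999, 119, 87.5) lin [163.9, 121.8, -88.1] turn [-0.0, -0.0, -16.2] rows 2.4
```

Request:
{"op": "drive_tool", "data": {"turn": [[0, 0, 0], [0, 0, 0], [0, 0, 0], [0, 0, 0], [0, 0, 0], [0, 0, -4], [0, 0, -8], [0, 0, -12], [0, 0, -16], [0, 0, -16], [0, 0, -16], [0, 0, -16]], "linear": [[0, 0, -30], [0, 0, -70], [0, 0, -120], [0, 0, -170], [0, 0, -205], [40, 30, -209], [80, 60, -209], [120, 89, -209], [150, 111, -209], [164, 122, -209], [164, 122, -209], [164, 122, -209]], "hand": [1, 1, 1, 1, 1, 1, 1, 1, 1, 1, 1, 1]}}

```text
t: 18.15
tool_pos: [647.7, -15.5, 238.3]
eef_rot: [-3.139, 0.0, 1.525]
wrist_force: [-0.8, -0.1, -3.3]
finger_gap: 53.3
grip_force: 29.9
```

```bash
python3 -c "
from h import *
plan(slot(-99,240),slot(-99,135),slot(-99,126))
"
```

```text
t 18.15 pos [647.7 -15.5 238.3] rot [-179.9    0.    87.4] gap 53.3 F [-0.8 -0.1 -3.3]
(647.7935, -15.600999999999999, 240, 87.5) lin [-0.1, 0.1, -1.7] turn [-0.1, 0.0, -0.1] rows 0.0
(647.7935, -15.600999999999999, 135, 87.5) lin [-0.1, 0.3, 103.3] turn [-0.1, 0.0, -0.1] rows 2.1
(647.7935, -15.600999999999999, 126, 87.5) lin [-0.1, 0.3, 112.3] turn [-0.1, 0.0, -0.1] rows 0.2
```

Request:
{"op": "drive_tool", "data": {"turn": [[0, 0, 0], [0, 0, 0], [0, 0, 0], [0, 0, 0], [0, 0, 0], [0, 0, 0], [0, 0, 0], [0, 0, 0], [0, 0, 0]], "linear": [[0, 0, 30], [0, 0, 55], [0, 0, 80], [0, 0, 98], [0, 0, 106], [0, 0, 109], [0, 0, 111], [0, 0, 112], [0, 0, 112]], "hand": [1, 1, 1, 1, 1, 1, 1, 1, 1]}}

```text
t: 19.05
tool_pos: [648.9, -15.9, 128.6]
eef_rot: [3.14, 0.0, 1.524]
wrist_force: [-0.4, -0.1, -2.8]
finger_gap: 53.4
grip_force: 29.9
```

Request:
{"op": "drive_tool", "data": {"turn": [[0, 0, 0], [0, 0, 0], [0, 0, 0], [0, 0, 0]], "linear": [[0, 0, 2], [0, 0, 4], [0, 0, 4], [0, 0, 4]], "hand": [1, 1, 1, 1]}}

```text
t: 19.45
tool_pos: [649.1, -15.7, 126.0]
eef_rot: [3.139, 0.0, 1.524]
wrist_force: [-4.4, 0.6, 7.0]
finger_gap: 53.3
grip_force: 29.3
```

Contact on the bar. I'll release and retreat upward.

Request:
{"op": "drive_tool", "data": {"turn": [[0, 0, 0], [0, 0, 0], [0, 0, 0], [0, 0, 0], [0, 0, 0], [0, 0, 0], [0, 0, 0], [0, 0, 0], [0, 0, 0], [0, 0, 0], [0, 0, 0]], "linear": [[0, 0, -2], [0, 0, -2], [0, 0, -2], [0, 0, -2], [0, 0, -2], [0, 0, -10], [0, 0, -40], [0, 0, -80], [0, 0, -110], [0, 0, -115], [0, 0, -115]], "hand": [0, 0, 0, 0, 0, 0, 0, 0, 0, 0, 0]}}

```text
t: 20.55
tool_pos: [649.1, -15.8, 240.5]
eef_rot: [3.138, 0.0, 1.524]
wrist_force: [0.1, 0.4, -1.2]
finger_gap: 86.8
grip_force: 0.0
```

```bash
python3 -c "
from h import *
plan((471.7,-25.1,200,75),(471.7,-25.1,90,75),(471.7,-25.1,23,75))
p,d=snap('scene','s4.png')
cv2.imwrite('pics/s4c.png',cv2.resize(cv2.imread('pics/s4.png')[130:300,150:430],None,fx=2.5,fy=2.5))
look()
"
```

```text
t 20.55 pos [649.1 -15.8 240.5] rot [179.8   0.   87.3] gap 86.8 F [ 0.1  0.4 -1.2]
(471.7, -25.1, 200, 75) lin [-17.6, -177.0, 39.9] turn [0.2, -0.0, 12.3] rows 3.6
(471.7, -25.1, 90, 75) lin [-17.5, -177.3, 149.9] turn [0.2, -0.0, 12.3] rows 2.2
(471.7, -25.1, 23, 75) lin [-17.5, -177.6, 216.9] turn [0.2, -0.0, 12.3] rows 1.3
tab [ 641.2 -120.8  233.6] 27
bench [463.  216.7] [56. 56.] 31.5 z 82 [126. 125. 127.]
bench [453.1  98.8] [55. 39.] 19.6 z 83 [126. 125. 127.]
bench [ 441.4 -332.9] [56. 58.] 8.2 z 88 [123. 121. 123.]
tray [ 440.9 -333.3  210.4  171.3    8.6]
on bar s: [0, 0, 0, 0, 0, 0, 0, 0, 0, 0, 0, 2, 2, 0, 0, 4, 1, 4, 1, 1, 2, 2, 5, 3, 4, 3, 4, 3] x [-8.3  0.   4.8]
```

View pics/s4c.png

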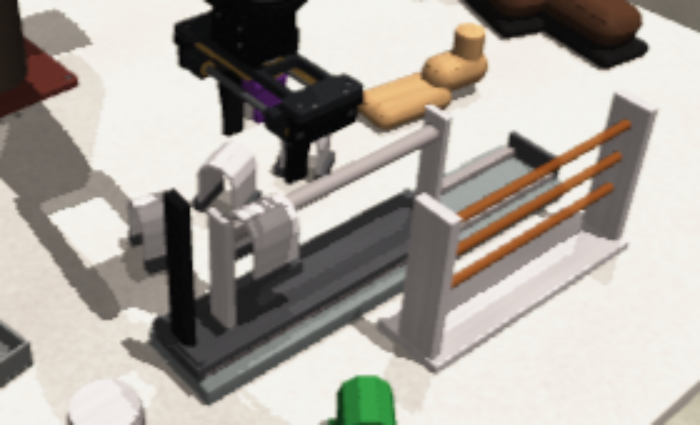

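The first fresh former hangs upright at the tab end of the bar. Next is the one at (472,-25).

Request:
{"op": "drive_tool", "data": {"turn": [[0, 0, 0], [0, 0, 3], [0, 0, 6], [0, 0, 9], [0, 0, 12], [0, 0, 12], [0, 0, 12], [0, 0, 12], [0, 0, 12], [0, 0, 12], [0, 0, 12]], "linear": [[-4, -40, 0], [-8, -80, 0], [-13, -125, 0], [-17, -165, 0], [-17, -177, 20], [-17, -177, 60], [-17, -177, 100], [-17, -177, 130], [-17, -177, 140], [-17, -177, 140], [-17, -177, 140]], "hand": [0, 0, 0, 0, 0, 0, 0, 0, 0, 0, 0]}}

```text
t: 21.75
tool_pos: [471.2, -24.5, 99.3]
eef_rot: [3.141, -0.0, 1.314]
wrist_force: [0.3, 0.7, 1.0]
finger_gap: 86.8
grip_force: 0.0
```

```bash
cat >>h.py <<'E'
def wr(near):
    p,d=snap('wrist');X=cloud('wrist',d);z=X[...,2];k=(z>35)&(z<88)&(abs(X[...,0]-near[0])<70)&(abs(X[...,1]-near[1])<70)
    n,l,st,c=cv2.connectedComponentsWithStats(k.astype(np.uint8))
    for i in range(1,n):
        if st[i,4]>800:
            w=X[l==i];r=cv2.minAreaRect(w[:,:2].astype(np.float32));print('wrist',st[i,4],np.round(r[0],1),np.round(r[1]),round(r[2],1),np.percentile(w[:,2],[3,97]).round())
E
python3 -c "
from h import *
plan((471.7,-25.1,23,75))
wr((472,-25))"
```

```text
t 21.75 pos [471.2 -24.5  99.3] rot [180.   -0.   75.3] gap 86.8 F [0.3 0.7 1. ]
(471.7, -25.1, 23, 75) lin [-0.5, 0.6, 76.3] turn [0.0, -0.0, 0.3] rows 1.5
wrist 5245 [471.8 -24.1] [57. 56.] 75.5 [57. 82.]
```

Request:
{"op": "drive_tool", "data": {"turn": [[0, 0, 0], [0, 0, 0], [0, 0, 0], [0, 0, 0], [0, 0, 0], [0, 0, 0], [0, 0, 0], [0, 0, 0], [0, 0, 0], [0, 0, 0], [0, 0, 0], [0, 0, 0]], "linear": [[0, 1, 25], [0, 1, 55], [0, 1, 70], [0, 1, 76], [0, 1, 76], [0, 1, 76], [0, 1, 76], [0, 1, 76], [0, 1, 76], [0, 1, 76], [0, 1, 76], [0, 1, 76]], "hand": [0, 0, 0, 0.2, 0.5, 1, 1, 1, 1, 1, 1, 1]}}

```text
t: 23.0
tool_pos: [471.9, -24.7, 23.5]
eef_rot: [3.141, 0.0, 1.315]
wrist_force: [-2.5, -0.2, 6.7]
finger_gap: 53.0
grip_force: 30.4
```

```bash
python3 -c "
from h import *
s=sense();print(s['grip_force'],s['finger_gap'])
plan((472,-25,235,75),slot(-33,240),slot(-33,119))
"
```

```text
30.355744392145425 52.95415810751707
t 23.0 pos [471.9 -24.7  23.5] rot [180.    0.   75.3] gap 53.0 F [-2.5 -0.2  6.7]
(472, -25, 235, 75) lin [-0.3, 0.2, -211.5] turn [0.0, 0.0, 0.3] rows 4.2
(650.6645, 50.333, 240, 87.5) lin [117.9, 154.0, -216.5] turn [0.0, 0.0, -12.2] rows 3.9
(650.6645, 50.333, 119, 87.5) lin [117.9, 153.9, -95.5] turn [0.0, 0.0, -12.2] rows 2.4
```

Request:
{"op": "drive_tool", "data": {"turn": [[0, 0, 0], [0, 0, 0], [0, 0, 0], [0, 0, 0], [0, 0, 0], [0, 0, -3], [0, 0, -6], [0, 0, -9], [0, 0, -12], [0, 0, -12], [0, 0, -12], [0, 0, -12]], "linear": [[0, 0, -30], [0, 0, -70], [0, 0, -120], [0, 0, -170], [0, 0, -210], [30, 39, -216], [60, 78, -216], [90, 117, -216], [112, 147, -216], [118, 154, -216], [118, 154, -216], [118, 154, -216]], "hand": [1, 1, 1, 1, 1, 1, 1, 1, 1, 1, 1, 1]}}

```text
t: 24.2
tool_pos: [649.3, 50.1, 237.5]
eef_rot: [-3.139, 0.0, 1.523]
wrist_force: [0.1, 0.0, -4.0]
finger_gap: 52.7
grip_force: 30.3
```

```bash
python3 -c "
from h import *
plan(slot(-33,240),slot(-33,117))
"
```

```text
t 24.2 pos [649.3  50.1 237.5] rot [-179.9    0.    87.3] gap 52.7 F [ 0.1  0.  -4. ]
(650.6645, 50.333, 240, 87.5) lin [0.3, 1.4, -2.5] turn [-0.1, 0.0, -0.2] rows 0.1
(650.6645, 50.333, 117, 87.5) lin [0.3, 1.7, 120.5] turn [-0.1, 0.0, -0.2] rows 2.5
```

Request:
{"op": "drive_tool", "data": {"turn": [[0, 0, 0], [0, 0, 0], [0, 0, 0], [0, 0, 0], [0, 0, 0], [0, 0, 0], [0, 0, 0], [0, 0, 0], [0, 0, 0], [0, 0, 0], [0, 0, 0]], "linear": [[0, 1, 30], [0, 1, 60], [0, 1, 90], [0, 1, 108], [0, 1, 115], [0, 1, 118], [0, 1, 120], [0, 1, 122], [0, 1, 122], [0, 1, 122], [0, 1, 122]], "hand": [1, 1, 1, 1, 1, 1, 1, 1, 1, 1, 1]}}

```text
t: 25.3
tool_pos: [652.5, 50.2, 118.4]
eef_rot: [3.139, 0.0, 1.524]
wrist_force: [-1.9, -1.7, 6.3]
finger_gap: 53.0
grip_force: 30.3
```

Request:
{"op": "drive_tool", "data": {"turn": [[0, 0, 0], [0, 0, 0], [0, 0, 0], [0, 0, 0], [0, 0, 0], [0, 0, 0], [0, 0, 0], [0, 0, 0], [0, 0, 0], [0, 0, 0], [0, 0, 0]], "linear": [[0, 0, -1], [0, 0, -1], [0, 0, -1], [0, 0, -1], [0, 0, -1], [0, 0, -10], [0, 0, -40], [0, 0, -80], [0, 0, -115], [0, 0, -121], [0, 0, -121]], "hand": [0, 0, 0, 0, 0, 0, 0, 0, 0, 0, 0]}}

```text
t: 26.4
tool_pos: [652.7, 50.4, 240.3]
eef_rot: [3.137, -0.0, 1.524]
wrist_force: [0.0, 1.1, -0.1]
finger_gap: 86.7
grip_force: 0.0
```

```bash
python3 -c "
from h import *
plan((456.1,90.7,240,111),(456.1,90.7,100,111))
look()
"
```

```text
t 26.4 pos [652.7  50.4 240.3] rot [179.7  -0.   87.3] gap 86.7 F [ 0.   1.1 -0.1]
(456.1, 90.7, 240, 111) lin [31.0, -198.3, -0.6] turn [0.3, 0.1, -23.7] rows 4.0
(456.1, 90.7, 100, 111) lin [31.0, -198.9, 139.4] turn [0.3, 0.1, -23.7] rows 2.8
tab [ 642.4 -116.5  233.5] 63
bench [463.  216.6] [55. 56.] 31.6 z 83 [126. 124. 126.]
bench [ 441.8 -333.2] [56. 59.] 8.5 z 89 [122. 121. 123.]
tray [ 440.7 -333.1  210.7  172.7    8.6]
on bar s: [0, 0, 1, 4, 5, 27, 4, 0, 0, 25, 9, 0, 0, 0, 0, 0, 0, 0, 0, 3, 1, 0, 0, 0, 0, 4, 0, 2] x [-13.2   0.3  11.3]
```

Request:
{"op": "drive_tool", "data": {"turn": [[0, 0, -5], [0, 0, -10], [0, 0, -15], [0, 0, -20], [0, 0, -24], [0, 0, -24], [0, 0, -24], [0, 0, -24], [0, 0, -24], [0, 0, -24], [0, 0, -24]], "linear": [[6, -40, 0], [12, -80, 0], [20, -125, 0], [27, -170, 0], [31, -198, 10], [31, -198, 50], [31, -198, 90], [31, -198, 125], [31, -198, 139], [31, -198, 139], [31, -198, 139]], "hand": [0, 0, 0, 0, 0, 0, 0, 0, 0, 0, 0]}}

```text
t: 27.55
tool_pos: [454.2, 90.6, 97.6]
eef_rot: [-3.139, -0.001, 1.943]
wrist_force: [0.3, -0.4, 0.0]
finger_gap: 87.0
grip_force: 0.0
```

```bash
python3 -c "
from h import *
plan((456.1,90.7,24,111))
wr((456,91))"
```

```text
t 27.55 pos [454.2  90.6  97.6] rot [-179.9   -0.   111.3] gap 87.0 F [ 0.3 -0.4  0. ]
(456.1, 90.7, 24, 111) lin [-0.7, 1.9, 73.6] turn [-0.1, -0.0, 0.3] rows 1.5
wrist 5238 [456.5  92.1] [56. 57.] 21.0 [57. 83.]
```

Request:
{"op": "drive_tool", "data": {"turn": [[0, 0, 0], [0, 0, 0], [0, 0, 0], [0, 0, 0], [0, 0, 0], [0, 0, 0], [0, 0, 0], [0, 0, 0], [0, 0, 0], [0, 0, 0], [0, 0, 0], [0, 0, 0]], "linear": [[0, 2, 25], [0, 2, 55], [0, 2, 70], [0, 2, 74], [0, 2, 74], [0, 2, 74], [0, 2, 74], [0, 2, 74], [0, 2, 74], [0, 2, 74], [0, 2, 74], [0, 2, 74]], "hand": [0, 0, 0, 0.2, 0.5, 1, 1, 1, 1, 1, 1, 1]}}

```text
t: 28.8
tool_pos: [457.6, 91.3, 25.4]
eef_rot: [3.141, 0.0, 1.943]
wrist_force: [-2.3, -0.7, 6.4]
finger_gap: 53.2
grip_force: 29.6
```

```bash
python3 -c "
from h import *
plan((456,91,235,111),slot(33,240),slot(33,119))
"
```

```text
t 28.8 pos [457.6  91.3  25.4] rot [180.    0.  111.3] gap 53.2 F [-2.3 -0.7  6.4]
(456, 91, 235, 111) lin [0.2, -1.4, -209.6] turn [0.0, 0.0, 0.3] rows 4.2
(653.5355000000001, 116.267, 240, 87.5) lin [-48.1, 191.8, -214.4] turn [0.0, 0.0, 23.8] rows 4.0
(653.5355000000001, 116.267, 119, 87.5) lin [-48.0, 191.7, -93.4] turn [0.0, 0.0, 23.8] rows 2.4
```

Request:
{"op": "drive_tool", "data": {"turn": [[0, 0, 0], [0, 0, 0], [0, 0, 0], [0, 0, 0], [0, 0, 0], [0, 0, 5], [0, 0, 10], [0, 0, 15], [0, 0, 20], [0, 0, 24], [0, 0, 24], [0, 0, 24]], "linear": [[0, 0, -30], [0, 0, -70], [0, 0, -120], [0, 0, -170], [0, 0, -210], [-10, 40, -214], [-20, 80, -214], [-31, 125, -214], [-42, 170, -214], [-48, 192, -214], [-48, 192, -214], [-48, 192, -214]], "hand": [1, 1, 1, 1, 1, 1, 1, 1, 1, 1, 1, 1]}}

```text
t: 30.0
tool_pos: [652.6, 116.4, 237.0]
eef_rot: [-3.139, 0.0, 1.525]
wrist_force: [-0.3, 0.2, -3.4]
finger_gap: 52.6
grip_force: 29.6
```

```bash
python3 -c "
from h import *
plan(slot(33,240),slot(33,119))
"
```

```text
t 30.0 pos [652.6 116.4 237. ] rot [-179.8    0.    87.4] gap 52.6 F [-0.3  0.2 -3.4]
(653.5355000000001, 116.267, 240, 87.5) lin [-0.1, 0.9, -3.0] turn [-0.2, 0.0, -0.1] rows 0.1
(653.5355000000001, 116.267, 119, 87.5) lin [-0.1, 1.3, 118.0] turn [-0.2, 0.0, -0.1] rows 2.4
```

Request:
{"op": "drive_tool", "data": {"turn": [[0, 0, 0], [0, 0, 0], [0, 0, 0], [0, 0, 0], [0, 0, 0], [0, 0, 0], [0, 0, 0], [0, 0, 0], [0, 0, 0], [0, 0, 0], [0, 0, 0]], "linear": [[0, 0, 30], [0, 0, 60], [0, 0, 88], [0, 0, 105], [0, 0, 113], [0, 0, 116], [0, 0, 118], [0, 0, 120], [0, 0, 120], [0, 0, 120], [0, 0, 120]], "hand": [1, 1, 1, 1, 1, 1, 1, 1, 1, 1, 1]}}

```text
t: 31.1
tool_pos: [654.5, 116.6, 120.4]
eef_rot: [3.139, -0.0, 1.524]
wrist_force: [0.2, -0.1, 6.0]
finger_gap: 53.0
grip_force: 29.6
```

Request:
{"op": "drive_tool", "data": {"turn": [[0, 0, 0], [0, 0, 0], [0, 0, 0], [0, 0, 0], [0, 0, 0], [0, 0, 0], [0, 0, 0], [0, 0, 0], [0, 0, 0], [0, 0, 0], [0, 0, 0]], "linear": [[0, 0, -1], [0, 0, -1], [0, 0, -1], [0, 0, -1], [0, 0, -1], [0, 0, -10], [0, 0, -40], [0, 0, -80], [0, 0, -115], [0, 0, -120], [0, 0, -120]], "hand": [0, 0, 0, 0, 0, 0, 0, 0, 0, 0, 0]}}

```text
t: 32.2
tool_pos: [654.5, 116.5, 241.4]
eef_rot: [3.137, -0.0, 1.524]
wrist_force: [-0.3, -0.4, 0.7]
finger_gap: 87.1
grip_force: 0.0
```

```bash
python3 -c "
from h import *
look()
plan((463,216.7,240,122),(463,216.7,100,122))
"
```

```text
tab [ 642.2 -116.5  233.2] 66
bench [ 441.5 -333.1] [56. 58.] 7.9 z 89 [122. 121. 123.]
tray [ 441.3 -333.6  209.9  172.5    8.7]
on bar s: [0, 0, 4, 5, 7, 34, 26, 37, 30, 30, 14, 11, 33, 31, 35, 10, 0, 0, 1, 0, 0, 0, 0, 0, 0, 0, 0, 0] x [-13.    0.4  14.4]
t 32.25 pos [653.5 116.5 239. ] rot [179.9  -0.   87.3] gap 86.8 F [ 0.1 -0.5 -1.2]
(463, 216.7, 240, 122) lin [91.2, -194.9, -1.1] turn [0.1, 0.0, -34.7] rows 4.3
(463, 216.7, 100, 122) lin [91.1, -195.1, 138.9] turn [0.1, 0.0, -34.7] rows 2.8
```

Request:
{"op": "drive_tool", "data": {"turn": [[0, 0, -6], [0, 0, -12], [0, 0, -18], [0, 0, -24], [0, 0, -30], [0, 0, -35], [0, 0, -35], [0, 0, -35], [0, 0, -35], [0, 0, -35], [0, 0, -35]], "linear": [[18, -38, 0], [36, -76, 0], [56, -118, 0], [75, -160, 0], [91, -195, 5], [91, -195, 45], [91, -195, 85], [91, -195, 125], [91, -195, 138], [91, -195, 138], [91, -195, 138]], "hand": [0, 0, 0, 0, 0, 0, 0, 0, 0, 0, 0]}}

```text
t: 33.35
tool_pos: [463.4, 216.6, 101.3]
eef_rot: [3.141, 0.0, 2.135]
wrist_force: [-0.1, 1.0, 0.9]
finger_gap: 86.7
grip_force: 0.0
```

```bash
python3 -c "
from h import *
plan((463,216.7,26,122))
wr((463,217))"
```

```text
t 33.35 pos [463.4 216.6 101.3] rot [180.    0.  122.3] gap 86.7 F [-0.1  1.   0.9]
(463, 216.7, 26, 122) lin [0.3, -0.3, 75.3] turn [0.0, 0.0, 0.3] rows 1.5
wrist 4994 [427.6 199.5] [55. 57.] 31.9 [57. 82.]
```

This former has been knocked aside, to (427.6,199.5) at about the same angle. I move over it and check again.

```bash
python3 -c "
from h import *
plan((427.6,199.5,101,122))"
```

```text
t 33.4 pos [464.2 216.8 102.3] rot [179.9   0.  122.3] gap 87.1 F [-0.4 -0.   0. ]
(427.6, 199.5, 101, 122) lin [5.0, -40.2, 1.2] turn [0.1, 0.0, 0.3] rows 0.8
```

Request:
{"op": "drive_tool", "data": {"turn": [[0, 0, 0], [0, 0, 0], [0, 0, 0], [0, 0, 0]], "linear": [[3, -20, 0], [5, -40, 0], [5, -40, 0], [5, -40, 0]], "hand": [0, 0, 0, 0]}}

```text
t: 33.8
tool_pos: [428.2, 199.8, 102.5]
eef_rot: [3.137, 0.001, 2.134]
wrist_force: [0.2, -0.8, -0.6]
finger_gap: 87.3
grip_force: 0.0
```

```bash
python3 -c "
from h import *
wr((428,200))
plan((427.6,199.5,25,122))"
```

```text
wrist 5125 [426.4 198.8] [56. 57.] 31.8 [56. 81.]
t 33.85 pos [428.3 199.9 102.3] rot [1.798e+02 1.000e-01 1.223e+02] gap 87.1 F [ 0.1  0.4 -0.9]
(427.6, 199.5, 25, 122) lin [0.1, -1.1, 77.3] turn [0.2, 0.1, 0.3] rows 1.5
```

Request:
{"op": "drive_tool", "data": {"turn": [[0, 0, 0], [0, 0, 0], [0, 0, 0], [0, 0, 0], [0, 0, 0], [0, 0, 0], [0, 0, 0], [0, 0, 0], [0, 0, 0], [0, 0, 0], [0, 0, 0], [0, 0, 0]], "linear": [[0, -1, 25], [0, -1, 55], [0, -1, 70], [0, -1, 75], [0, -1, 75], [0, -1, 75], [0, -1, 75], [0, -1, 75], [0, -1, 75], [0, -1, 75], [0, -1, 75], [0, -1, 75]], "hand": [0, 0, 0, 0.2, 0.5, 1, 1, 1, 1, 1, 1, 1]}}

```text
t: 35.05
tool_pos: [426.6, 199.2, 26.6]
eef_rot: [3.139, 0.001, 2.135]
wrist_force: [0.4, 1.0, 5.0]
finger_gap: 52.8
grip_force: 29.8
```

```bash
python3 -c "
from h import *
plan((427.6,199.5,235,122),slot(99,240),slot(99,121))
"
```

```text
t 35.05 pos [426.6 199.2  26.6] rot [179.9   0.  122.3] gap 52.8 F [0.4 1.  5. ]
(427.6, 199.5, 235, 122) lin [-0.4, 1.5, -208.4] turn [0.1, 0.0, 0.3] rows 4.2
(656.4065, 182.201, 240, 87.5) lin [-137.3, 185.6, -212.9] turn [0.1, -0.0, 34.8] rows 4.6
(656.4065, 182.201, 121, 87.5) lin [-137.2, 185.3, -93.9] turn [0.1, -0.0, 34.8] rows 2.4
```

Request:
{"op": "drive_tool", "data": {"turn": [[0, 0, 0], [0, 0, 0], [0, 0, 0], [0, 0, 0], [0, 0, 6], [0, 0, 12], [0, 0, 18], [0, 0, 24], [0, 0, 30], [0, 0, 35], [0, 0, 35], [0, 0, 35]], "linear": [[0, 0, -40], [0, 0, -85], [0, 0, -130], [0, 0, -175], [0, 0, -213], [-27, 37, -213], [-54, 74, -213], [-82, 111, -213], [-110, 149, -213], [-130, 176, -213], [-137, 185, -213], [-137, 185, -213]], "hand": [1, 1, 1, 1, 1, 1, 1, 1, 1, 1, 1, 1]}}

```text
t: 36.25
tool_pos: [655.4, 180.9, 235.6]
eef_rot: [-3.138, 0.001, 1.523]
wrist_force: [0.2, -0.0, -4.6]
finger_gap: 52.7
grip_force: 29.9
```

```bash
python3 -c "
from h import *
look()
plan(slot(99,240),slot(99,120))
"
```

```text
tab [ 642.2 -116.8  233.3] 63
bench [ 441.7 -332.8] [55. 58.] 8.2 z 88 [123. 122. 123.]
tray [ 440.9 -333.5  210.3  171.9    8.5]
on bar s: [0, 0, 1, 5, 7, 29, 31, 36, 29, 31, 17, 15, 34, 28, 29, 32, 34, 7, 24, 30, 35, 31, 31, 15, 0, 0, 0, 0] x [-13.4  -0.2  13.4]
t 36.3 pos [654.3 181.4 236. ] rot [-1.797e+02  1.000e-01  8.730e+01] gap 52.9 F [-0.7 -0.4 -4.6]
(656.4065, 182.201, 240, 87.5) lin [0.9, 2.1, -4.0] turn [-0.3, 0.1, -0.2] rows 0.1
(656.4065, 182.201, 120, 87.5) lin [1.0, 2.6, 116.0] turn [-0.3, 0.1, -0.2] rows 2.4
```

Request:
{"op": "drive_tool", "data": {"turn": [[0, 0, 0], [0, 0, 0], [0, 0, 0], [0, 0, 0], [0, 0, 0], [0, 0, 0], [0, 0, 0], [0, 0, 0], [0, 0, 0], [0, 0, 0], [0, 0, 0]], "linear": [[1, 1, 30], [1, 1, 60], [1, 1, 88], [1, 1, 104], [1, 1, 111], [1, 1, 114], [1, 1, 116], [1, 1, 117], [1, 1, 117], [1, 1, 117], [1, 1, 117]], "hand": [1, 1, 1, 1, 1, 1, 1, 1, 1, 1, 1]}}

```text
t: 37.4
tool_pos: [656.4, 182.9, 122.1]
eef_rot: [3.141, -0.0, 1.524]
wrist_force: [0.3, -0.4, -4.2]
finger_gap: 52.3
grip_force: 29.9
```

Request:
{"op": "drive_tool", "data": {"turn": [[0, 0, 0], [0, 0, 0], [0, 0, 0], [0, 0, 0]], "linear": [[0, 0, 2], [0, 0, 3], [0, 0, 3], [0, 0, 3]], "hand": [1, 1, 1, 1]}}

```text
t: 37.8
tool_pos: [656.7, 182.9, 121.5]
eef_rot: [3.14, -0.0, 1.524]
wrist_force: [-6.4, -2.3, 7.8]
finger_gap: 52.8
grip_force: 29.7
```

Request:
{"op": "drive_tool", "data": {"turn": [[0, 0, 0], [0, 0, 0], [0, 0, 0], [0, 0, 0], [0, 0, 0], [0, 0, 0], [0, 0, 0], [0, 0, 0], [0, 0, 0], [0, 0, 0], [0, 0, 0], [0, 0, 0]], "linear": [[0, 0, -1], [0, 0, -1], [0, 0, -1], [0, 0, -1], [0, 0, -1], [0, 0, -10], [0, 0, -40], [0, 0, -80], [0, 0, -125], [0, 0, -160], [-20, -20, -160], [-50, -40, -160]], "hand": [0, 0, 0, 0, 0, 0, 0, 0, 0, 0, 0, 0]}}

```text
t: 39.0
tool_pos: [614.5, 135.6, 281.4]
eef_rot: [3.137, -0.001, 1.526]
wrist_force: [0.4, -0.4, -0.7]
finger_gap: 86.9
grip_force: 0.0
```

```bash
python3 -c "
from h import *
snap('scene','s5.png')
cv2.imwrite('pics/s5c.png',cv2.resize(cv2.imread('pics/s5.png')[130:330,50:430],None,fx=2,fy=2))
look('t5.png')
plan((641.6,-60,285,87.5),(641.6,-117,285,87.5),(641.6,-117,196,87.5))
"
```

```text
tab [ 642.5 -116.6  233. ] 65
bench [ 441.7 -333.5] [55. 59.] 8.2 z 89 [121. 120. 122.]
tray [ 440.8 -333.5  210.8  172.3    8.6]
on bar s: [0, 0, 3, 10, 7, 28, 31, 33, 32, 33, 20, 15, 33, 29, 31, 27, 35, 5, 0, 0, 0, 0, 0, 0, 0, 0, 0, 0] x [-12.3   0.6  15.3]
t 39.1 pos [612.1 132.4 279.4] rot [-1.80e+02  1.00e-01  8.72e+01] gap 86.6 F [ 0.  -0.1 -0.5]
(641.6, -60, 285, 87.5) lin [-190.7, 38.8, -5.3] turn [-0.0, 0.1, -0.3] rows 3.9
(641.6, -117, 285, 87.5) lin [-247.7, 41.6, -5.3] turn [-0.0, 0.1, -0.3] rows 1.1
(641.6, -117, 196, 87.5) lin [-247.5, 41.6, 83.7] turn [-0.0, 0.1, -0.3] rows 1.8
```

View pics/s5c.png

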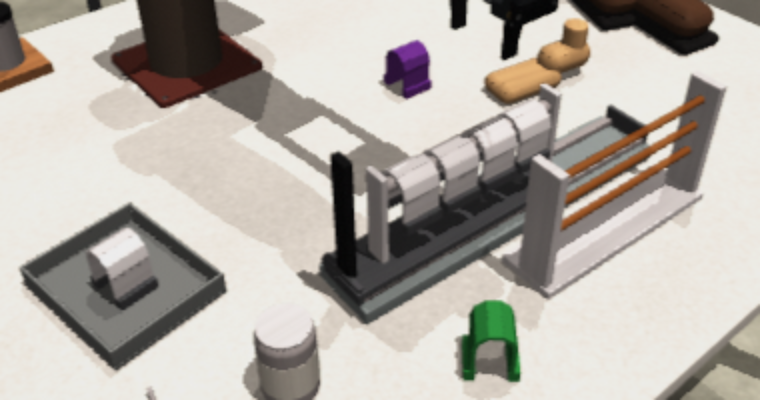

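All four formers hang upright and side by side, and the dried one stands in the tray. Now I grip the tab and slide home gently.

Request:
{"op": "drive_tool", "data": {"turn": [[0, 0, 0], [0, 0, 0], [0, 0, 0], [0, 0, 0], [0, 0, 0], [0, 0, 0], [0, 0, 0], [0, 0, 0], [0, 0, 0], [0, 0, 0], [0, 0, 0], [0, 0, 0]], "linear": [[-45, 8, 0], [-90, 16, 0], [-135, 24, 0], [-180, 31, 0], [-225, 38, 0], [-247, 42, 0], [-247, 42, 20], [-247, 42, 60], [-247, 42, 84], [-247, 42, 84], [-247, 42, 84], [-247, 42, 84]], "hand": [0, 0, 0, 0, 0, 0, 0, 0, 0, 0, 0.5, 1], "force": 40}}

```text
t: 40.3
tool_pos: [645.8, -114.1, 197.2]
eef_rot: [3.138, 0.001, 1.524]
wrist_force: [0.4, 0.7, 0.5]
finger_gap: 77.5
grip_force: 0.0
```

Request:
{"op": "drive_tool", "data": {"turn": [[0, 0, 0], [0, 0, 0], [0, 0, 0], [0, 0, 0], [0, 0, 0], [0, 0, 0], [0, 0, 0], [0, 0, 0], [0, 0, 0]], "linear": [[0, 0, 0], [0, 0, 0], [0, 0, 0], [0, 0, 0], [0, 0, 0], [0, 0, 0], [0, 0, 0], [0, 0, 0], [0, 0, 0]], "hand": [1, 1, 1, 1, 1, 1, 1, 1, 1]}}

```text
t: 41.2
tool_pos: [642.8, -113.8, 194.4]
eef_rot: [-3.138, -0.0, 1.524]
wrist_force: [-6.5, 1.0, 2.9]
finger_gap: 29.7
grip_force: 40.0
```

Request:
{"op": "drive_tool", "data": {"turn": [[0, 0, 0], [0, 0, 0], [0, 0, 0], [0, 0, 0], [0, 0, 0], [0, 0, 0], [0, 0, 0], [0, 0, 0], [0, 0, 0], [0, 0, 0], [0, 0, 0], [0, 0, 0]], "linear": [[2, 0, 0], [6, 0, 0], [12, 0, 0], [19, 0, 0], [27, 0, 0], [35, 0, 0], [43, 0, 0], [51, 0, 0], [59, 0, 0], [67, 0, 0], [75, 0, 0], [83, 0, 0]], "hand": [1, 1, 1, 1, 1, 1, 1, 1, 1, 1, 1, 1]}}

```text
t: 42.4
tool_pos: [646.3, -31.9, 194.4]
eef_rot: [-3.137, 0.002, 1.523]
wrist_force: [-8.6, -4.0, 4.2]
finger_gap: 29.8
grip_force: 40.0
```

Request:
{"op": "drive_tool", "data": {"turn": [[0, 0, 0], [0, 0, 0], [0, 0, 0], [0, 0, 0], [0, 0, 0], [0, 0, 0], [0, 0, 0], [0, 0, 0], [0, 0, 0], [0, 0, 0], [0, 0, 0], [0, 0, 0]], "linear": [[8, 0, 0], [16, 0, 0], [24, 0, 0], [32, 0, 0], [40, 0, 0], [48, 0, 0], [55, 0, 0], [61, 0, 0], [66, 0, 0], [70, 0, 0], [73, 0, 0], [74, 0, 0]], "hand": [1, 1, 1, 1, 1, 1, 1, 1, 1, 1, 1, 1]}}

```text
t: 43.6
tool_pos: [649.5, 42.6, 194.5]
eef_rot: [-3.137, 0.001, 1.524]
wrist_force: [-10.3, -2.9, 5.3]
finger_gap: 29.7
grip_force: 40.0
```

Friction is still about 3 N, so I'll continue in small steps to the stop.

Request:
{"op": "drive_tool", "data": {"turn": [[0, 0, 0], [0, 0, 0], [0, 0, 0], [0, 0, 0]], "linear": [[1, 0, 0], [2, 0, 0], [3, 0, 0], [3, 0, 0]], "hand": [1, 1, 1, 1]}}

```text
t: 44.0
tool_pos: [649.6, 45.5, 194.4]
eef_rot: [-3.136, 0.001, 1.524]
wrist_force: [-9.6, -1.6, 4.0]
finger_gap: 29.6
grip_force: 40.0
```

Request:
{"op": "drive_tool", "data": {"turn": [[0, 0, 0], [0, 0, 0], [0, 0, 0], [0, 0, 0]], "linear": [[1, 0, 0], [2, 0, 0], [3, 0, 0], [3, 0, 0]], "hand": [1, 1, 1, 1]}}

```text
t: 44.4
tool_pos: [649.6, 46.0, 194.4]
eef_rot: [-3.136, 0.005, 1.523]
wrist_force: [-10.7, -9.4, 5.5]
finger_gap: 29.7
grip_force: 40.0
```

Travel is 160 mm and the force is rising, so the stop is reached. Release, lift and look.

Request:
{"op": "drive_tool", "data": {"turn": [[0, 0, 0], [0, 0, 0], [0, 0, 0], [0, 0, 0], [0, 0, 0], [0, 0, 0], [0, 0, 0], [0, 0, 0], [0, 0, 0], [0, 0, 0], [0, 0, 0], [0, 0, 0]], "linear": [[1, 0, 0], [1, 0, 0], [1, 0, 0], [1, 0, 0], [1, 0, 0], [0, 0, -10], [0, 0, -50], [0, 0, -95], [0, -40, -95], [-30, -85, -95], [-60, -130, -95], [-60, -130, -95]], "hand": [0, 0, 0, 0, 0, 0, 0, 0, 0, 0, 0, 0]}}

```text
t: 45.6
tool_pos: [515.5, -6.4, 289.9]
eef_rot: [-3.14, 0.001, 1.523]
wrist_force: [0.6, 0.9, -0.4]
finger_gap: 87.0
grip_force: 0.0
```

```bash
python3 -c "
from h import *
p,d=snap('scene','s6.png');q=cloud('scene',d).reshape(-1,3)
cv2.imwrite('pics/s6c.png',cv2.resize(cv2.imread('pics/s6.png')[110:330,50:430],None,fx=2,fy=2))
t=q[(q[:,0]>600)&(q[:,0]<690)&(q[:,1]>-190)&(q[:,1]<90)&(q[:,2]>225)&(q[:,2]<240)];print('tab',t.mean(0))
look('t6.png')
"
```

```text
tab [651.44328253  40.58318058 232.71417619]
tab [649.4  42.6 233.4] 58
bench [ 441.5 -332.8] [56. 57.] 8.6 z 88 [118. 117. 118.]
tray [ 441.2 -333.7  209.9  172.5    8.5]
on bar s: [0, 0, 0, 0, 0, 0, 0, 0, 0, 0, 0, 0, 0, 3, 0, 0, 0, 0, 2, 4, 9, 31, 29, 30, 32, 31, 17, 8] x [-12.8  -0.8  12.5]
```

View pics/s6c.png

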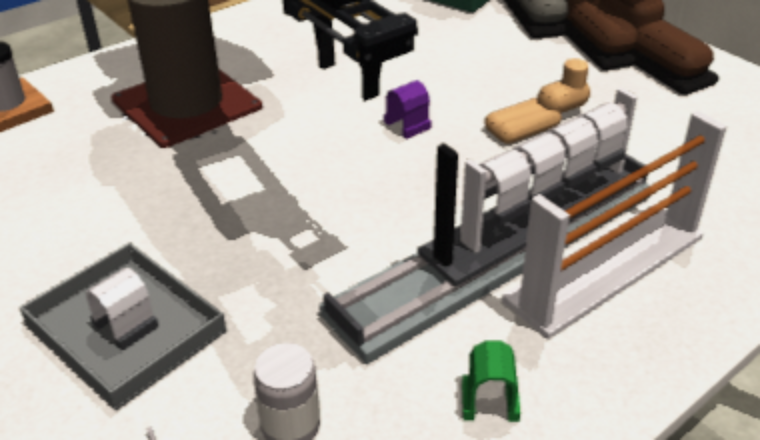

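The formers hang side by side before the heater. The tab travelled 159–160 mm, stop to stop, and the dried former is in the tray. The bystanders are in their places.

```bash
python3 -c "
from h import *
print(ctrl.job_done())"
```

```text
the job is handed in; nothing more can be done
None
```

The job is handed in: the one dried former stands in the grey tray, all four fresh formers hang crown up on the bar, and the carriage is home against its stop.

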